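# Put the balance weights away in their cups

### The job

The balance has been checked: put the four knobbed steel weights away, each standing upright in the wooden cup of its own size, the largest first and so on down to the smallest, one after another. Set each weight down in its cup rather than dropping it, knock none over, and leave the plain steel cylinder without a knob and the sample jar where they stand.

Things in the scene. Friction and masses are not known exactly. Their poses are not given: they have to be found in the camera images.
- weight_500: The largest of four polished steel balance weights, loose and standing upright: a plain cylinder 48 mm in diameter and 36 mm high, carrying a lifting knob (neck 12 mm in diameter and 5 mm high, then a head 22 mm in diameter and 10 mm high); 51 mm high in all, about 500 g. Origin: centre of its underside; z up along its axis.
- weight_200: The second largest of four polished steel balance weights, loose and standing upright: a plain cylinder 36 mm in diameter and 26 mm high, carrying a lifting knob (neck 10 mm in diameter and 5 mm high, then a head 18 mm in diameter and 8 mm high); 39 mm high in all, about 200 g. Origin: centre of its underside; z up along its axis.
- weight_100: The third largest of four polished steel balance weights, loose and standing upright: a plain cylinder 26 mm in diameter and 24 mm high, carrying a lifting knob (neck 8 mm in diameter and 4 mm high, then a head 14 mm in diameter and 7 mm high); 35 mm high in all, about 100 g. Origin: centre of its underside; z up along its axis.
- weight_50: The smallest of four polished steel balance weights, loose and standing upright: a plain cylinder 17 mm in diameter and 25 mm high, carrying a lifting knob (neck 6 mm in diameter and 4 mm high, then a head 11 mm in diameter and 6 mm high); 35 mm high in all, about 50 g. Origin: centre of its underside; z up along its axis.
- cup_500: The largest of four low round cups of light wood, fixed to the bench and open at the top: 70 mm across outside, bore 62 mm (14 mm wider than weight_500), 8 mm high, wall 4 mm, floor 3 mm thick, so 5 mm deep. Origin: centre of its underside, on the bench; z up. It is the cup for weight_500.
- cup_200: The second largest of four low round cups of light wood, fixed to the bench and open at the top: 58 mm across outside, bore 50 mm (14 mm wider than weight_200), 8 mm high, wall 4 mm, floor 3 mm thick, so 5 mm deep. Origin: centre of its underside, on the bench; z up. It is the cup for weight_200.
- cup_100: The third largest of four low round cups of light wood, fixed to the bench and open at the top: 48 mm across outside, bore 40 mm (14 mm wider than weight_100), 8 mm high, wall 4 mm, floor 3 mm thick, so 5 mm deep. Origin: centre of its underside, on the bench; z up. It is the cup for weight_100.
- cup_50: The smallest of four low round cups of light wood, fixed to the bench and open at the top: 39 mm across outside, bore 31 mm (14 mm wider than weight_50), 8 mm high, wall 4 mm, floor 3 mm thick, so 5 mm deep. Origin: centre of its underside, on the bench; z up. It is the cup for weight_50.
- slug: Plain steel cylinder WITHOUT a knob, 28 mm in diameter and 36 mm high, loose and upright, 170 g; not one of the weights. Origin: centre of its underside; z up. (Fixed things, not listed: near the robot a brush and tweezers under 30 mm high; at the far edge a folder, a power strip and a balance under 70 mm high.)
- jar: Small closed sample jar of clear glass with a white cap, 38 mm in diameter and 50 mm high, loose and upright, 70 g; not one of the weights. Origin: centre of its underside; z up. (Weights, cups, cylinder and jar stand mixed on the bench, centres at least 80 mm apart, with one fixed notepad, 11 mm high, among them.)
Things that resemble listed ones, but are neither listed nor needed, are in the scene too. Leave any orange look-alike of the weight_100 alone. What is shaped like the weight_50 but orange is not meant.

How it is judged:
By the outcome, as a careful person would: the job done as asked, in the order asked, and still so for the second after the job is handed in, with the robot touching nothing.
It also fails if it takes over 96 s, if anything falls off the work surface, if the arm or the gripper's body presses on something with over 40 N, if the wrist force passes 120 N, or if a joint passes its speed limit or range.

### The arm

A 6-joint arm with a two-finger parallel gripper is mounted at the origin on the work surface. World frame = base frame: x ahead of the robot, y to its left, z up, the work surface at z = 0. Lengths are in m, angles in rad, forces in N, time in s.
With the tool pointing down it reaches from about 0.35 to 0.85 m from the base axis. Payload 8.1 kg.
Tool frame: the origin (TCP) lies at the very end of the fingers, on their centre line; the grasp point (between the pads) lies 19 mm behind it; z points along the fingers, y is the line along which they close (so a half turn about z gives the same grasp; the last joint's range is limited). The gripper opens to 93 mm and grips with 3 to 60 N. Pads are 15 mm wide; open, the fingers measure 128 mm over their backs; the gripper's body (75 mm by 188 mm) begins 65 mm behind the grasp point.
Start: joints at [-1.235, 0.13, 1.488, -0, 1.523, -0.085], TCP at [0.245, -0.548, 0.219] pointing down, gripper open.
Joint ranges: [-2.96, 2.96], [-0.89, 2.26], [0.02, 2.5], [-1.34, 4.48], [0, 2.73], [-2.66, 2.66]. Speed limits (rad/s): [2.39, 2.39, 2.79, 3.14, 3.14, 3.14].

### API

Orientations are given as a rotation vector (axis times angle).
In Python, from plant import monitor, eyes, ticket gives the robot as it stands.
- The arm moves only by the tool arm_command, never from a script. Its argument "deltas" is a list that holds one entry, the list of rows, each a list of 6 numbers: the shift along the world's x, y, z in cm, then the turn, a rotation vector about the world's x, y, z in degrees. In form: [[[tx, ty, tz, rx, ry, rz], ...]]. A call has 1 to 12 rows; each row shifts and turns the commanded pose from where the row before left it; what a row does not reach is not made up. A row lasts 1/12 s, in which the tool goes at most 41.7 mm and 7.16 degrees, less where a joint would pass 70% of its speed; a pose out of reach is approached as far as the arm can. A call is refused whole if a number of a shift passes 4.17 or a number of a turn 7.16, either way. A call with a gripper value outside its range is refused whole. "gripper" is the opening, from -1 (shut) to 1 (fully open), set as the call begins (left out, the last holds). The fingers move at their own pace and stop on an object; "squeeze" is the grip in N (left out, the last holds). Time passes only in rows, so rows that do not move let the fingers close. It gives the time, the measured TCP pose, the force, the opening and the grip force at its end, in the units of the state.
- monitor.read_state(): the state, without advancing time (a new reading comes with each control period).
- eyes.read_camera(name): name is "side" or "top"; returns the picture (400x640x3 uint8, blue, green, red); there is no depth.
- eyes.camera_model(name): a dict with "fx", "fy", "cx", "cy" (pixels), "rvec" (rotation vector, rad) and "tvec" (3), from world to camera coordinates, as OpenCV has them. Camera axes: x right, y down, z forward; pixel columns grow to the right and rows downward; lengths in m; the calibration is good to about 2 mm. A picture is of the moment at which its call begins. camera_model takes no time and is no camera call.
- ticket.close_job(): hands the job in; it is judged then, once.
The state is a dict: "t": time; "q": joint angles; "dq": joint speeds; "joint_torque": joint torques, N m; "tool_pos": TCP position; "orientation": TCP orientation; "force": force on the tool from outside, world axes, zero at the start; "wrist_torque": the same for the moment, N m; "opening": finger opening in m; "gripper_force": force on a finger pad.
Only numpy, scipy, OpenCV 4.12 (cv2) and the standard library are available. Lean on these libraries where they do the work, as an engineer would, in place of code of your own. Each camera call takes 0.05 s, during which the arm holds its last target. There are 200 camera calls.

## Working session

There is one attempt and no reset: what is moved stays moved. The work goes in short steps, Python scripts to look and compute and a tool call to move; the robot and the scene stay as the last step left them, time stands still between calls to the robot, and variables do not carry over. Pictures are saved under pics/ and viewed, at most 14 in all, crops included, and the job is handed in when it is done.

Besides the shell and the picture viewer there is one more tool, called after "Emit:" as name([rows], argument=value, ...), one row to a line, values as JSON. arm_command: Moves the arm, as the interface text tells. Its arguments: {"type":"object","properties":{"deltas":{"type":"array"},"gripper":{"type":"number"},"squeeze":{"type":"number"}},"required":["deltas"]}

```bash
mkdir -p pics
python3 - <<'E'
from plant import monitor, eyes
import cv2
for n in("top","side"):
    im=eyes.read_camera(n); cv2.imwrite(f"pics/{n}0.png",im)
    m=eyes.camera_model(n); print(n,m)
s=monitor.read_state();print(s)
E
```

```text
top {'fx': 398.3264722930138, 'fy': 398.3264722930138, 'cx': 315.9728988630931, 'cy': 198.56996825935218, 'rvec': array([ 2.17256334, -2.20514551,  0.1340424 ]), 'tvec': array([-0.00401317,  0.53042733,  0.84014454])}
side {'fx': 383.8777108223268, 'fy': 383.8777108223268, 'cx': 322.66649424603304, 'cy': 198.08948790251964, 'rvec': array([ 0.8577975 , -2.28801269,  1.31537762]), 'tvec': array([0.39886677, 0.21624177, 0.60694651])}
{'t': 0.1, 'q': array([-1.23539124e+00,  1.31077840e-01,  1.48916500e+00,  2.36300239e-05,
        1.52297757e+00, -8.53779159e-02]), 'dq': array([ 0.00177852, -0.00285248, -0.00259991, -0.00101968,  0.00045361,
        0.00129751]), 'joint_torque': array([ 1.03481503e-03, -5.61336565e+01, -4.93097734e+01,  7.70403701e-02,
        2.90884310e-02, -3.43788588e-05]), 'tool_pos': array([ 0.24496   , -0.54716775,  0.21769995]), 'orientation': array([-3.07073616e+00, -6.55759280e-01,  2.81880916e-04]), 'force': array([-0.32768106, -0.39409339, -0.20583711]), 'wrist_torque': array([-0.02390067,  0.01217249, -0.02407187]), 'gripper_force': 0.0, 'opening': 0.09299730190675128}
```

View pics/top0.png

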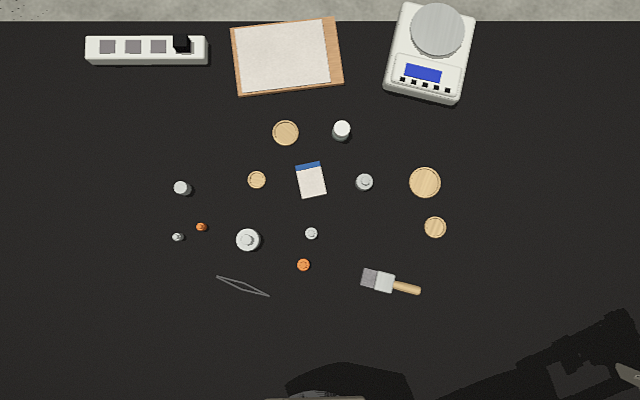

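View pics/side0.png

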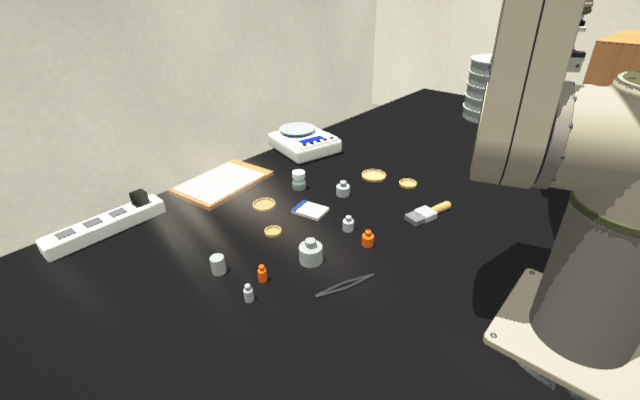

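Top view candidates:
- **Weights:** w500 (248,240), w200 (364,182), w100 (311,233), w50 (178,237).
- **Look-alikes to leave:** orange 100 (303,265), orange 50 (201,227), slug (182,188, no knob), jar (342,130).
- **Cups:** 500 (425,182), 200 (285,133), 100 (435,227), 50 (257,180).

Next I measure these and check them in one crop.

```bash
cat > h.py <<'E'
import cv2, numpy as np
from scipy.optimize import least_squares
from plant import monitor, eyes
D={'w500':[(24,0,36),(6,36,41),(11,41,51)],'w200':[(18,0,26),(5,26,31),(9,31,39)],'w100':[(13,0,24),(4,24,28),(7,28,35)],'w50':[(8.5,0,25),(3,25,29),(5.5,29,35)],
'c500':[(35,0,8)],'c200':[(29,0,8)],'c100':[(24,0,8)],'c50':[(19.5,0,8)],'slug':[(14,0,36)],'jar':[(19,0,50)]}
A=np.linspace(0,2*np.pi,40)
def proj(n,P):
    m=eyes.camera_model(n);K=np.array([[m['fx'],0,m['cx']],[0,m['fy'],m['cy']],[0,0,1]])
    return cv2.projectPoints(np.array(P,float).reshape(-1,1,3),m['rvec'],m['tvec'],K,None)[0].reshape(-1,2)
def unproj(n,uv,z):
    m=eyes.camera_model(n);R=cv2.Rodrigues(m['rvec'])[0];c=-R.T@m['tvec']
    d=R.T@np.array([(uv[0]-m['cx'])/m['fx'],(uv[1]-m['cy'])/m['fy'],1]);return (c+d*(z-c[2])/d[2])[:2]
def sil(n,k,xy,z=0,S=8,o=(0,0),shape=(400,640)):
    M=np.zeros((shape[0]*S,shape[1]*S),np.uint8)
    for r,a,b in D[k]:
        P=[(xy[0]+r*1e-3*np.cos(t),xy[1]+r*1e-3*np.sin(t),z+h*1e-3) for h in(a,b) for t in A]
        q=(proj(n,P)-o+.5)*S
        cv2.fillConvexPoly(M,cv2.convexHull(np.round(q).astype(np.int32)),255)
    return cv2.resize(M,shape[::-1],interpolation=cv2.INTER_AREA)/255.
def locate(n,im,k,xy,z=0):
    "fit x,y by correlating soft silhouette with brightness, thresholded"
    o=np.round(proj(n,[(*xy,z+.02)])[0]).astype(int)-28
    c=im[o[1]:o[1]+56,o[0]:o[0]+56].astype(float).max(2)
    m=np.clip((c-55)/60,0,1)
    # keep blob nearest the guess
    _,L=cv2.connectedComponents((m>.3).astype(np.uint8))
    ys,xs=np.nonzero(L);i=np.argmin((ys-28)**2+(xs-28)**2);keep=cv2.dilate((L==L[ys[i],xs[i]]).astype(np.uint8),np.ones((3,3)))
    m=m*keep
    from scipy.optimize import minimize
    f=lambda p:((sil(n,k,p*1e-3,z,8,o,(56,56))-m)**2).sum()
    r=minimize(f,np.array(xy)*1e3,method='Nelder-Mead',options=dict(initial_simplex=np.array(xy)*1e3+np.array([[0,0],[6,0],[0,6]]),xatol=.1,fatol=.01))
    return r.x*1e-3,r.fun/m.sum()
E
cat > m0.py <<'E'
from h import *
g=dict(w500=(248,240),w200=(364,182),w100=(311,233),w50=(178,237),c500=(425,182),c200=(285,133),c100=(435,227),c50=(257,180),slug=(182,188),jar=(342,130))
t=cv2.imread('pics/top0.png');s=cv2.imread('pics/side0.png')
for k,uv in g.items():
    x0=unproj('top',uv,.02)
    a,e=locate('top',t,k,x0);b,e2=locate('side',s,k,a)
    print(k,(a*1e3).round(1),round(e,3),(b*1e3).round(1),round(e2,3))
for k,uv in dict(or50=(201,227),or100=(303,265),tweez1=(217,277),tw2=(269,295),brush=(365,270),pad1=(296,165),pad2=(327,196),balL=(383,90),balR=(460,104)).items(): print(k,(unproj('top',uv,.02)*1e3).round())
cv2.imwrite('pics/crop.png',cv2.resize(t[110:280,160:460],None,fx=2.6,fy=2.6,interpolation=cv2.INTER_CUBIC))
E
python3 m0.py
```

```text
w500 [445.1 136.9] 0.023 [444.8 136.6] 0.229
w200 [ 568.  -118.4] 0.024 [ 566.8 -116.5] 0.012
w100 [456.6   0.7] 0.02 [456.    1.7] 0.017
w50 [453.5 289. ] 0.092 [452.8 288.6] 0.009
c500 [ 566.5 -257.1] 0.007 [ 565.9 -255.5] 0.037
c200 [683.1  54.9] 0.014 [665.3  77.7] 0.777
c100 [ 465.9 -276. ] 0.01 [ 465.2 -274.6] 0.03
c50 [577.2 119.9] 0.015 [576.  120.4] 0.723
slug [558.5 278.6] 0.095 [557.5 278.5] 0.295
jar [680.1 -68.1] 0.094 [679.6 -67.7] 0.026
or50 [473. 236.]
or100 [388.  18.]
tweez1 [366. 201.]
tw2 [326.  91.]
brush [ 375. -115.]
pad1 [605.  31.]
pad2 [536. -36.]
balL [ 774. -167.]
balR [ 741. -341.]
```

View pics/crop.png

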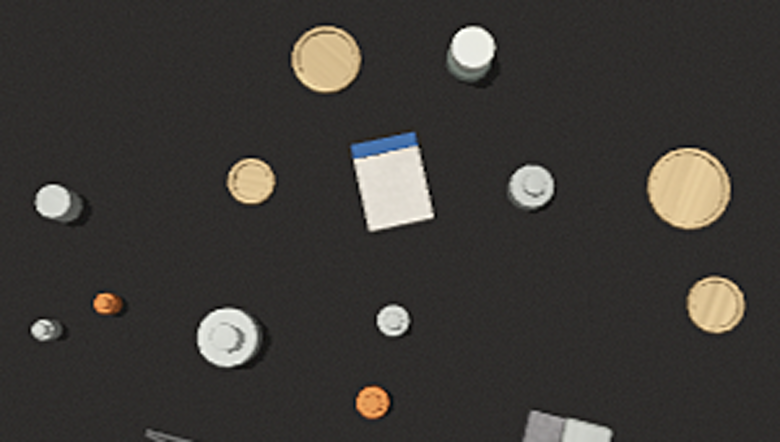

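The crop confirms it: the four steel knobbed weights are distinct from the two orange ones and the knobless slug, and the cups are ordered by size. The two cameras agree within 2 mm. I start with w500.

Emit:
arm_command([
  [[1,3.42,-0.5,0,0,0],[1,3.42,-0.5,0,0,0],[1,3.42,-0.5,0,0,0],[1,3.42,-0.5,0,0,0],[1,3.42,-0.5,0,0,0],[1,3.42,-0.5,0,0,0],[1,3.42,-0.5,0,0,0],[1,3.42,-0.5,0,0,0],[1,3.42,-0.5,0,0,0],[1,3.42,-0.5,0,0,0]],
], gripper=0.42, squeeze=30)

```text
t: 0.93
tool_pos: [0.345, -0.2039, 0.1681]
orientation: [-3.072, -0.655, 0.0]
force: [1.0, 0.4, 1.0]
opening: 0.0661
gripper_force: 0.0
```

Emit:
arm_command([
  [[1,3.42,-0.5,0,0,0],[1,3.42,-0.5,0,0,0],[1,3.42,-0.5,0,0,0],[1,3.42,-0.5,0,0,0],[1,3.42,-0.5,0,0,0],[1,3.42,-0.5,0,0,0],[1,3.42,-0.5,0,0,0],[1,3.42,-0.5,0,0,0],[1,3.42,-0.5,0,0,0],[1,3.42,-0.5,0,0,0],[0,0,0,0,0,0],[0,0,0,0,0,0]],
])

```text
t: 1.93
tool_pos: [0.4443, 0.1378, 0.1177]
orientation: [3.071, 0.662, -0.003]
force: [-0.1, 0.7, 0.3]
opening: 0.0661
gripper_force: 0.0
```

Emit:
arm_command([
  [[0.1,-0.1,-2,0,0,0],[0,0,-2,0,0,0],[0,0,-2,0,0,0],[0,0,-2,0,0,0],[0,0,-1.2,0,0,0],[0,0,-0.6,0,0,0],[0,0,-0.4,0,0,0],[0,0,0,0,0,0],[0,0,0,0,0,0]],
])

```text
t: 2.68
tool_pos: [0.4467, 0.135, 0.0174]
orientation: [3.072, 0.655, 0.002]
force: [0.2, -0.7, 0.6]
opening: 0.0656
gripper_force: 0.0
```

Emit:
arm_command([
  [[0,0,0,0,0,0],[0,0,0,0,0,0],[0,0,0,0,0,0],[0,0,0,0,0,0],[0,0,0,0,0,0],[0,0,0,0,0,0],[0,0,0,0,0,0],[0,0,0,0,0,0]],
], gripper=-1, squeeze=35)

```text
t: 3.35
tool_pos: [0.4466, 0.1357, 0.0173]
orientation: [-3.072, -0.656, -0.001]
force: [-2.6, 1.5, 6.7]
opening: 0.0474
gripper_force: 35.0
```

Emit:
arm_command([
  [[0,0,0.5,0,0,0],[0,0,1,0,0,0],[0,0,1.5,0,0,0],[0,0,2,0,0,0],[0,0,2,0,0,0],[0,0,1.5,0,0,0],[0,0,0.5,0,0,0],[0,0,0,0,0,0],[0,0,0,0,0,0]],
])

```text
t: 4.1
tool_pos: [0.4457, 0.1352, 0.1061]
orientation: [3.072, 0.656, -0.001]
force: [-0.1, 0.9, -6.4]
opening: 0.0475
gripper_force: 35.0
```

Run:
```python
from h import *
im=eyes.read_camera('side');o=proj('side',[(.4466,.1357,.1)])[0].astype(int)
cv2.imwrite('pics/lift1.png',cv2.resize(im[max(0,o[1]-70):o[1]+70,o[0]-70:o[0]+70],None,fx=4,fy=4))
```

```text
(no output)
```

View pics/lift1.png

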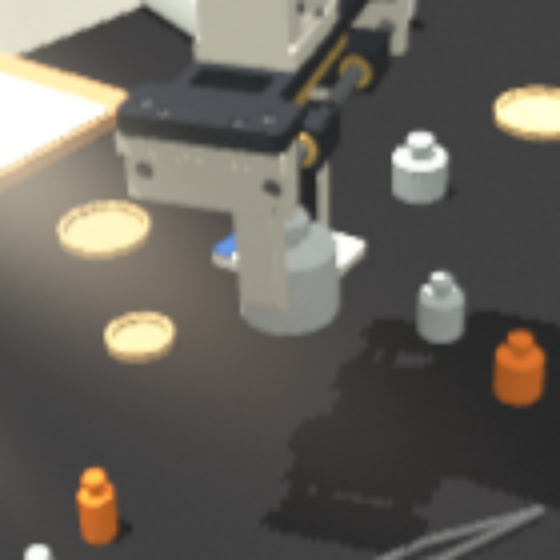

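The weight hangs upright, centred between the pads at (285,280) in the crop.

Emit:
arm_command([
  [[0.46,-1.5,0,0,0,0],[0.77,-2.5,0,0,0,0],[1.02,-3.3,0,0,0,0],[1.02,-3.3,0,0,0,0],[1.02,-3.3,0,0,0,0],[1.02,-3.3,0,0,0,0],[1.02,-3.3,0,0,0,0],[1.02,-3.3,0,0,0,0],[1.02,-3.3,0,0,0,0],[1.02,-3.3,0,0,0,0],[1.02,-3.3,0,0,0,0]],
])

```text
t: 5.07
tool_pos: [0.5492, -0.2029, 0.1044]
orientation: [-3.07, -0.655, 0.004]
force: [1.6, -0.4, -4.5]
opening: 0.0472
gripper_force: 35.0
```

Emit:
arm_command([
  [[0.77,-2.5,0,0,0,0],[0.46,-1.5,0,0,0,0],[0.3,-1,0,0,0,0],[0.15,-0.45,0,0,0,0],[0,0,0,0,0,0],[0,0,0,0,0,0],[0,0,0,0,0,0]],
])

```text
t: 5.65
tool_pos: [0.5667, -0.2548, 0.1062]
orientation: [-3.071, -0.658, 0.001]
force: [-0.7, 0.0, -5.0]
opening: 0.0476
gripper_force: 35.0
```

Emit:
arm_command([
  [[0,-0.1,-1,0,0,0],[0,0,-1.8,0,0,0],[0,0,-2,0,0,0],[0,0,-1.5,0,0,0],[0,0,-1,0,0,0],[0,0,-0.6,0,0,0],[0,0,-0.2,0,0,0],[0,0,0,0,0,0],[0,0,0,0,0,0],[0,0,0,0,0,0]],
])

```text
t: 6.48
tool_pos: [0.568, -0.2576, 0.027]
orientation: [3.071, 0.656, 0.003]
force: [-0.3, 0.4, -4.6]
opening: 0.0477
gripper_force: 35.0
```

Emit:
arm_command([
  [[0,0,-0.1,0,0,0],[0,0,-0.1,0,0,0],[0,0,-0.1,0,0,0],[0,0,0,0,0,0],[0,0,0,0,0,0]],
])

```text
t: 6.9
tool_pos: [0.5669, -0.2571, 0.0225]
orientation: [-3.072, -0.656, 0.0]
force: [-0.0, -0.5, -5.4]
opening: 0.0473
gripper_force: 35.0
```

Emit:
arm_command([
  [[0,0,-0.1,0,0,0],[0,0,-0.1,0,0,0],[0,0,-0.05,0,0,0],[0,0,0,0,0,0],[0,0,0,0,0,0],[0,0,0,0,0,0]],
])

```text
t: 7.4
tool_pos: [0.5671, -0.2572, 0.0204]
orientation: [3.072, 0.656, 0.0]
force: [-2.0, 0.1, 1.0]
opening: 0.0472
gripper_force: 35.0
```

Emit:
arm_command([
  [[0,0,0,0,0,0],[0,0,0,0,0,0],[0,0,0,0,0,0],[0,0,0,0,0,0],[0,0,0,0,0,0],[0,0,1,0,0,0],[0,0,2,0,0,0],[0,0,3,0,0,0],[0,0,2,0,0,0],[0,0,0,0,0,0]],
], gripper=0.4)

```text
t: 8.23
tool_pos: [0.5704, -0.259, 0.1071]
orientation: [3.066, 0.655, 0.011]
force: [0.8, 0.7, 1.1]
opening: 0.0651
gripper_force: 0.0
```

Emit:
arm_command([
  [[0,2,0,0,0,0],[0,3,0,0,0,0],[0,3,0,0,0,0],[0,3,0,0,0,0],[0,2,0,0,0,0],[0,0.95,0,0,0,0],[0,0,0,0,0,0],[0,0,0,0,0,0],[0,0,0,0,0,0]],
], gripper=0.2)

```text
t: 8.98
tool_pos: [0.5671, -0.1189, 0.1002]
orientation: [3.072, 0.655, 0.0]
force: [-0.0, -0.2, -0.5]
opening: 0.0558
gripper_force: 0.0
```

Run:
```python
from h import *
t=eyes.read_camera('top');s=eyes.read_camera('side')
print(monitor.read_state()['tool_pos'])
P=[(.5665,-.2565,.02)]
a=proj('top',P)[0].astype(int);b=proj('side',P)[0].astype(int)
cv2.imwrite('pics/p500.png',np.hstack([cv2.resize(i[c[1]-40:c[1]+40,c[0]-50:c[0]+50],None,fx=4,fy=4) for i,c in((t,a),(s,b))]))
print(locate('side',s,'w200',np.array((.5675,-.1175))))
```

```text
[ 0.56702439 -0.11902517  0.10015075]
(array([ 0.56688028, -0.11646963]), np.float64(0.018455245260630485))
```

View pics/p500.png

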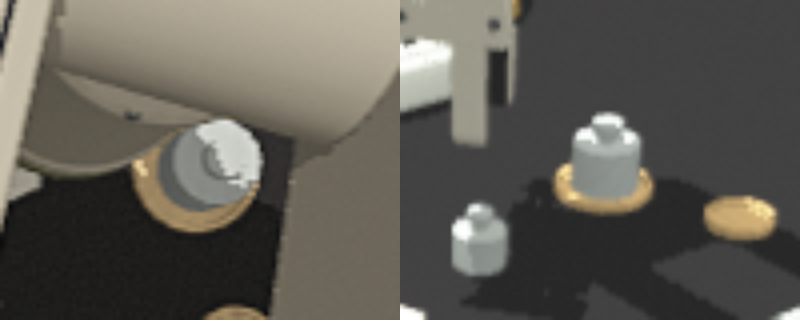

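w500 stands upright inside its cup in both views: top crop (215,165), side crop (605,170). Next is w200.

Emit:
arm_command([
  [[0,0.15,-1.5,0,0,0],[0,0,-2,0,0,0],[0,0,-2,0,0,0],[0,0,-1.6,0,0,0],[0,0,-1,0,0,0],[0,0,-0.6,0,0,0],[0,0,-0.2,0,0,0],[0,0,0,0,0,0],[0,0,0,0,0,0],[0,0,0,0,0,0]],
])

```text
t: 9.92
tool_pos: [0.568, -0.1165, 0.0124]
orientation: [3.071, 0.656, 0.003]
force: [-1.0, 0.3, 0.6]
opening: 0.056
gripper_force: 0.0
```

Emit:
arm_command([
  [[0,0,0,0,0,0],[0,0,0,0,0,0],[0,0,0,0,0,0],[0,0,0,0,0,0],[0,0,0,0,0,0],[0,0,0,0,0,0],[0,0,0,0,0,0],[0,0,0,0,0,0]],
], gripper=-1, squeeze=25)

```text
t: 10.58
tool_pos: [0.5673, -0.1163, 0.0115]
orientation: [3.072, 0.656, 0.001]
force: [-0.4, 0.1, 3.5]
opening: 0.0352
gripper_force: 25.0
```

Emit:
arm_command([
  [[0,0,0.5,0,0,0],[0,0,1,0,0,0],[0,0,1.5,0,0,0],[0,0,2,0,0,0],[0,0,2,0,0,0],[0,0,1.5,0,0,0],[0,0,0.5,0,0,0],[0,0,0,0,0,0],[0,0,0,0,0,0],[0,0,0,0,0,0]],
])

```text
t: 11.42
tool_pos: [0.566, -0.1158, 0.0996]
orientation: [-3.071, -0.656, 0.003]
force: [0.3, -0.0, -2.7]
opening: 0.0355
gripper_force: 25.0
```

Emit:
arm_command([
  [[0.93,1.37,0,0,0,0],[1.63,2.4,0,0,0,0],[2.1,3.1,0,0,0,0],[2.3,3.4,0,0,0,0],[2.1,3.1,0,0,0,0],[1.4,2.06,0,0,0,0],[0.82,1.2,0,0,0,0],[0.37,0.52,0,0,0,0],[0,0,0,0,0,0],[0,0,0,0,0,0],[0,0,0,0,0,0]],
])

```text
t: 12.33
tool_pos: [0.6827, 0.0541, 0.1004]
orientation: [3.073, 0.655, -0.002]
force: [-0.0, -0.1, -2.2]
opening: 0.035
gripper_force: 25.0
```

Emit:
arm_command([
  [[0,0.1,-1.5,0,0,0],[0,0,-2,0,0,0],[0,0,-2,0,0,0],[0,0,-1.3,0,0,0],[0,0,-0.7,0,0,0],[0,0,-0.4,0,0,0],[0,0,-0.2,0,0,0],[0,0,0,0,0,0],[0,0,0,0,0,0],[0,0,0,0,0,0]],
])

```text
t: 13.17
tool_pos: [0.6845, 0.0564, 0.0215]
orientation: [3.072, 0.656, 0.003]
force: [-0.5, 0.1, -1.3]
opening: 0.0355
gripper_force: 25.0
```

Emit:
arm_command([
  [[0,0,-0.1,0,0,0],[0,0,-0.1,0,0,0],[0,0,-0.05,0,0,0],[0,0,0,0,0,0],[0,0,0,0,0,0],[0,0,0,0,0,0]],
])

```text
t: 13.67
tool_pos: [0.6835, 0.0564, 0.0176]
orientation: [3.072, 0.656, -0.0]
force: [-0.2, 0.9, -2.6]
opening: 0.0355
gripper_force: 25.0
```

Emit:
arm_command([
  [[0,0,-0.1,0,0,0],[0,0,-0.1,0,0,0],[0,0,-0.1,0,0,0],[0,0,-0.05,0,0,0],[0,0,0,0,0,0],[0,0,0,0,0,0],[0,0,0,0,0,0]],
])

```text
t: 14.25
tool_pos: [0.6835, 0.0564, 0.0145]
orientation: [3.072, 0.656, 0.0]
force: [-4.1, 0.4, 4.9]
opening: 0.0354
gripper_force: 25.0
```

Emit:
arm_command([
  [[0,0,0,0,0,0],[0,0,0,0,0,0],[0,0,0,0,0,0],[0,0,0,0,0,0],[0,0,0,0,0,0],[0,0,1,0,0,0],[0,0,2,0,0,0],[0,0,3,0,0,0],[0,0,2,0,0,0],[0,0,0.5,0,0,0],[0,0,0,0,0,0]],
], gripper=0.15)

```text
t: 15.17
tool_pos: [0.6856, 0.0564, 0.1027]
orientation: [3.071, 0.656, 0.008]
force: [0.0, -0.4, 0.2]
opening: 0.0537
gripper_force: 0.0
```

Emit:
arm_command([
  [[-2,-0.5,0,0,0,0],[-3.5,-0.9,0,0,0,0],[-4,-1,0,0,0,0],[-4,-1,0,0,0,0],[-4,-1,0,0,0,0],[-3,-0.7,0,0,0,0],[-1.5,-0.3,0,0,0,0],[-0.7,-0.1,0,0,0,0],[0,0,0,0,0,0],[0,0,0,0,0,0],[0,0,0,0,0,0]],
], gripper=-0.03)

```text
t: 16.08
tool_pos: [0.4575, 0.0015, 0.0991]
orientation: [3.072, 0.656, 0.001]
force: [0.4, 1.5, -0.6]
opening: 0.0454
gripper_force: 0.0
```

Run:
```python
from h import *
t=eyes.read_camera('top');s=eyes.read_camera('side')
print(monitor.read_state()['tool_pos'],monitor.read_state()['q'])
P=[(.683,.056,.02)]
a=proj('top',P)[0].astype(int);b=proj('side',P)[0].astype(int)
cv2.imwrite('pics/p200.png',np.hstack([cv2.resize(i[c[1]-40:c[1]+40,c[0]-50:c[0]+50],None,fx=4,fy=4) for i,c in((t,a),(s,b))]))
```

```text
[0.45738855 0.00153071 0.0991204 ] [-1.08867352e-01 -1.71868594e-01  2.00919900e+00  4.94866124e-05
  1.30424944e+00  1.04073451e+00]
```

View pics/p200.png

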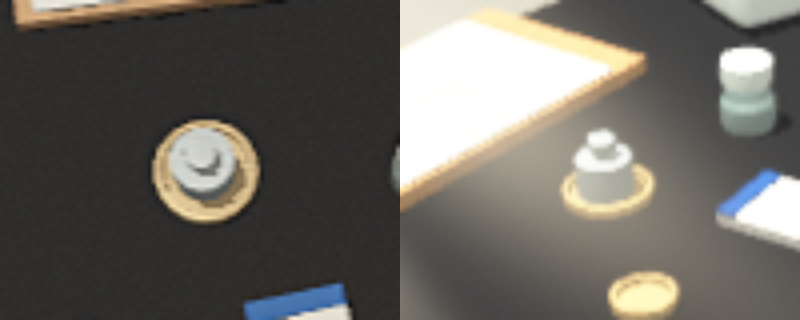

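w200 stands upright inside its cup: top crop (203,165), side crop (605,175). Next is w100.

Emit:
arm_command([
  [[-0.1,0,-1.5,0,0,0],[0,0,-2,0,0,0],[0,0,-2,0,0,0],[0,0,-1.6,0,0,0],[0,0,-1,0,0,0],[0,0,-0.5,0,0,0],[0,0,-0.2,0,0,0],[0,0,0,0,0,0],[0,0,0,0,0,0],[0,0,0,0,0,0]],
])

```text
t: 17.02
tool_pos: [0.4565, 0.0013, 0.0122]
orientation: [3.072, 0.656, 0.003]
force: [0.0, -0.6, -0.2]
opening: 0.0453
gripper_force: 0.0
```

Emit:
arm_command([
  [[0,0,0,0,0,0],[0,0,0,0,0,0],[0,0,0,0,0,0],[0,0,0,0,0,0],[0,0,0,0,0,0],[0,0,0,0,0,0],[0,0,0,0,0,0],[0,0,0,0,0,0]],
], gripper=-1, squeeze=20)

```text
t: 17.68
tool_pos: [0.4558, 0.0013, 0.0114]
orientation: [3.072, 0.656, 0.001]
force: [-1.3, 0.3, 5.1]
opening: 0.0253
gripper_force: 20.0
```

Emit:
arm_command([
  [[0,0,0.5,0,0,0],[0,0,1,0,0,0],[0,0,1.5,0,0,0],[0,0,2,0,0,0],[0,0,2,0,0,0],[0,0,1.5,0,0,0],[0,0,0.5,0,0,0],[0,0,0,0,0,0],[0,0,0,0,0,0],[0,0,0,0,0,0]],
])

```text
t: 18.52
tool_pos: [0.4546, 0.0014, 0.0999]
orientation: [-3.072, -0.656, 0.003]
force: [0.0, 0.4, -0.7]
opening: 0.0253
gripper_force: 20.0
```

Emit:
arm_command([
  [[0.05,-1.5,0,0,0,0],[0.1,-3,0,0,0,0],[0.15,-3.8,0,0,0,0],[0.15,-3.8,0,0,0,0],[0.15,-3.8,0,0,0,0],[0.15,-3.8,0,0,0,0],[0.15,-3.5,0,0,0,0],[0.1,-2.5,0,0,0,0],[0.05,-1.5,0,0,0,0],[0.05,-0.5,0,0,0,0],[0,0,0,0,0,0],[0,0,0,0,0,0]],
])

```text
t: 19.52
tool_pos: [0.4662, -0.2743, 0.1004]
orientation: [-3.071, -0.656, 0.001]
force: [0.3, 0.8, -0.5]
opening: 0.0253
gripper_force: 20.0
```

Emit:
arm_command([
  [[0,0,-1.5,0,0,0],[0,0,-2,0,0,0],[0,0,-2,0,0,0],[0,0,-1.3,0,0,0],[0,0,-0.7,0,0,0],[0,0,-0.4,0,0,0],[0,0,0,0,0,0],[0,0,0,0,0,0],[0,0,0,0,0,0]],
])

```text
t: 20.27
tool_pos: [0.4674, -0.2761, 0.0234]
orientation: [3.071, 0.656, 0.002]
force: [0.3, 0.7, 0.1]
opening: 0.0255
gripper_force: 20.0
```

Contact is expected at a TCP height of about 14.4 mm.

Emit:
arm_command([
  [[0,0,-0.1,0,0,0],[0,0,-0.1,0,0,0],[0,0,-0.1,0,0,0],[0,0,-0.1,0,0,0],[0,0,0,0,0,0],[0,0,0,0,0,0],[0,0,0,0,0,0]],
])

```text
t: 20.85
tool_pos: [0.4665, -0.2757, 0.0181]
orientation: [-3.072, -0.656, 0.0]
force: [-0.0, 0.3, -1.3]
opening: 0.0249
gripper_force: 20.0
```

Emit:
arm_command([
  [[0,0,-0.1,0,0,0],[0,0,-0.1,0,0,0],[0,0,-0.1,0,0,0],[0,0,-0.05,0,0,0],[0,0,0,0,0,0],[0,0,0,0,0,0],[0,0,0,0,0,0]],
])

```text
t: 21.43
tool_pos: [0.4665, -0.2757, 0.0146]
orientation: [3.072, 0.656, 0.0]
force: [-0.5, -0.4, -0.6]
opening: 0.0257
gripper_force: 20.0
```

Emit:
arm_command([
  [[0,0,-0.05,0,0,0],[0,0,0,0,0,0],[0,0,0,0,0,0],[0,0,0,0,0,0]],
])

```text
t: 21.77
tool_pos: [0.4666, -0.2757, 0.0145]
orientation: [3.072, 0.656, 0.0]
force: [-1.9, 2.5, 6.0]
opening: 0.0252
gripper_force: 20.0
```

Emit:
arm_command([
  [[0,0,0,0,0,0],[0,0,0,0,0,0],[0,0,0,0,0,0],[0,0,0,0,0,0],[0,0,0,0,0,0],[0,0,1,0,0,0],[0,0,2,0,0,0],[0,0,3,0,0,0],[0,0,2,0,0,0],[0,0,0.5,0,0,0],[0,0,0,0,0,0]],
], gripper=-0.08)

```text
t: 22.68
tool_pos: [0.4681, -0.2768, 0.102]
orientation: [3.069, 0.655, 0.005]
force: [0.3, 0.0, -0.3]
opening: 0.0429
gripper_force: 0.0
```

Emit:
arm_command([
  [[0,1.5,0,0,0,0],[0,3,0,0,0,6],[-0.1,3.5,0,0,0,6],[-0.1,3.5,0,0,0,6],[-0.1,3.5,0,0,0,6],[-0.1,3.5,0,0,0,6],[-0.1,3.5,0,0,0,6],[-0.1,3.5,0,0,0,6],[-0.1,3.5,0,0,0,6],[-0.1,3.5,0,0,0,6],[-0.1,3.5,0,0,0,6],[-0.1,3.5,0,0,0,6]],
], gripper=-0.25)

```text
t: 23.68
tool_pos: [0.4542, 0.1214, 0.0972]
orientation: [-2.212, -2.228, 0.004]
force: [0.9, -0.1, -0.4]
opening: 0.035
gripper_force: 0.0
```

Emit:
arm_command([
  [[-0.1,3.5,0,0,0,0],[-0.1,3.5,0,0,0,0],[-0.1,3.5,0,0,0,0],[0,2.5,0,0,0,0],[0,1.5,0,0,0,0],[0,0.9,0,0,0,0],[0,0,0,0,0,0],[0,0,0,0,0,0],[0,0,0,0,0,0]],
])

```text
t: 24.43
tool_pos: [0.453, 0.2723, 0.0984]
orientation: [-2.22, -2.223, 0.002]
force: [-0.2, -0.3, -0.9]
opening: 0.0349
gripper_force: 0.0
```

Run:
```python
from h import *
t=eyes.read_camera('top');s=eyes.read_camera('side')
print(monitor.read_state()['tool_pos'],monitor.read_state()['q'])
P=[(.466,-.276,.02)]
a=proj('top',P)[0].astype(int);b=proj('side',P)[0].astype(int)
c2=proj('side',[(.453,.288,.05)])[0].astype(int)
cv2.imwrite('pics/p100.png',np.hstack([cv2.resize(i[c[1]-50:c[1]+50,c[0]-33:c[0]+33],None,fx=4,fy=4) for i,c in((t,a),(s,b),(s,c2))]))
print(locate('side',s,'w50',np.array((.453,.289))))
```

```text
[0.45348045 0.27223149 0.09886611] [ 4.43824746e-01  3.04578858e-02  1.81756147e+00 -1.83017811e-04
  1.29413284e+00  4.43312762e-01]
(array([0.45272235, 0.28854825]), np.float64(0.025370449297243153))
```

View pics/p100.png

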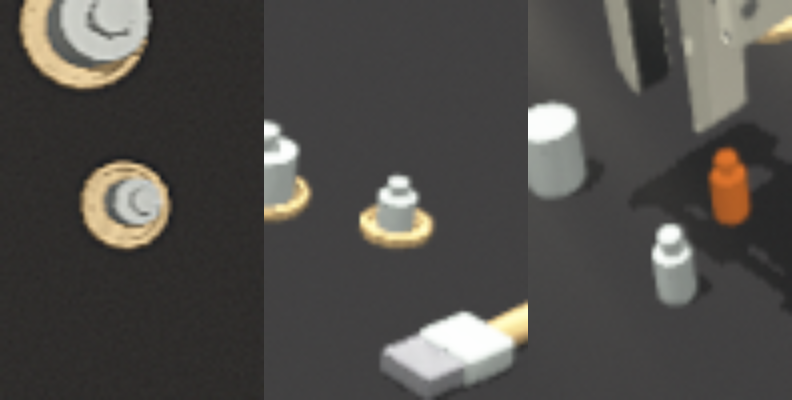

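w100 stands in its cup: top crop (135,203), side crop (397,205). The tool is about 16 mm short of w50 in y, so I correct that and then descend.

Emit:
arm_command([
  [[-0.05,0.8,0,0,0,0],[0,0.85,0,0,0,0],[0,0,0,0,0,0],[0,0,-1.5,0,0,0],[0,0,-1.5,0,0,0],[0,0,-1,0,0,0],[0,0,-0.5,0,0,0],[0,0,0,0,0,0],[0,0,0,0,0,0]],
])

```text
t: 25.28
tool_pos: [0.453, 0.2899, 0.0542]
orientation: [-2.219, -2.223, 0.001]
force: [-0.4, -0.1, 0.3]
opening: 0.0349
gripper_force: 0.0
```

Emit:
arm_command([
  [[0,-0.1,-1.5,0,0,0],[0,0,-1.4,0,0,0],[0,0,-0.8,0,0,0],[0,0,-0.4,0,0,0],[0,0,-0.2,0,0,0],[0,0,0,0,0,0],[0,0,0,0,0,0],[0,0,0,0,0,0]],
])

```text
t: 25.95
tool_pos: [0.4536, 0.2892, 0.012]
orientation: [2.219, 2.223, 0.002]
force: [0.8, 0.4, 0.1]
opening: 0.0346
gripper_force: 0.0
```

Emit:
arm_command([
  [[0,0,0,0,0,0],[0,0,0,0,0,0],[0,0,0,0,0,0],[0,0,0,0,0,0],[0,0,0,0,0,0],[0,0,0,0,0,0],[0,0,0,0,0,0],[0,0,0,0,0,0]],
], gripper=-1, squeeze=15)

```text
t: 26.62
tool_pos: [0.4532, 0.289, 0.0114]
orientation: [2.219, 2.223, 0.001]
force: [-0.3, -0.0, 1.9]
opening: 0.0165
gripper_force: 15.0
```

Emit:
arm_command([
  [[0,0,0.5,0,0,0],[0,0,1,0,0,0],[0,0,1.5,0,0,0],[0,0,2,0,0,0],[0,0,2,0,0,0],[0,0,1.5,0,0,0],[0,0,0.5,0,0,0],[0,0,0,0,0,0],[0,0,0,0,0,0],[0,0,0,0,0,0]],
])

```text
t: 27.45
tool_pos: [0.4522, 0.2884, 0.0999]
orientation: [-2.219, -2.223, 0.003]
force: [-0.3, 0.5, -1.1]
opening: 0.0161
gripper_force: 15.0
```

Emit:
arm_command([
  [[1,-1.35,0,0,0,0],[1.75,-2.35,0,0,0,0],[2.25,-3,0,0,0,0],[2.25,-3,0,0,0,0],[2,-2.7,0,0,0,0],[1.5,-2,0,0,0,0],[1,-1.35,0,0,0,0],[0.5,-0.7,0,0,0,0],[0.2,-0.3,0,0,0,0],[0,0,0,0,0,0],[0,0,0,0,0,0],[0,0,0,0,0,0]],
])

```text
t: 28.45
tool_pos: [0.5767, 0.1224, 0.1008]
orientation: [-2.218, -2.224, 0.001]
force: [0.1, 0.3, 0.4]
opening: 0.0159
gripper_force: 15.0
```

Run:
```python
from h import *
s=eyes.read_camera('side')
p=monitor.read_state()['tool_pos'];print(p)
c=proj('side',[(p[0],p[1],.06)])[0].astype(int)
cv2.imwrite('pics/c50.png',cv2.resize(s[c[1]-50:c[1]+50,c[0]-50:c[0]+50],None,fx=4,fy=4))
```

```text
[0.57685351 0.12245548 0.10099331]
```

View pics/c50.png

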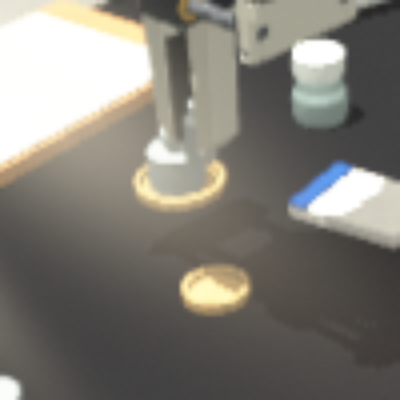

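The fingers hold w50 at about (195,120) in the crop, with the empty cup_50 at (215,290) beneath and slightly in front. I lower it now.

Emit:
arm_command([
  [[0,-0.2,-1.5,0,0,0],[0,0,-2,0,0,0],[0,0,-2,0,0,0],[0,0,-1.3,0,0,0],[0,0,-0.7,0,0,0],[0,0,-0.4,0,0,0],[0,0,0,0,0,0],[0,0,0,0,0,0],[0,0,0,0,0,0]],
])

```text
t: 29.25
tool_pos: [0.5785, 0.1195, 0.0235]
orientation: [2.218, 2.223, 0.003]
force: [0.6, -0.3, -0.7]
opening: 0.0167
gripper_force: 15.0
```

Emit:
arm_command([
  [[0,0,-0.1,0,0,0],[0,0,-0.1,0,0,0],[0,0,-0.1,0,0,0],[0,0,-0.1,0,0,0],[0,0,-0.1,0,0,0],[0,0,0,0,0,0],[0,0,0,0,0,0],[0,0,0,0,0,0]],
])

```text
t: 29.92
tool_pos: [0.5775, 0.1194, 0.0171]
orientation: [-2.219, -2.223, 0.0]
force: [-0.4, 0.3, -1.2]
opening: 0.0163
gripper_force: 15.0
```

Emit:
arm_command([
  [[0,0,-0.1,0,0,0],[0,0,-0.1,0,0,0],[0,0,-0.1,0,0,0],[0,0,0,0,0,0],[0,0,0,0,0,0],[0,0,0,0,0,0]],
])

```text
t: 30.42
tool_pos: [0.5776, 0.1194, 0.0144]
orientation: [2.219, 2.223, 0.0]
force: [-1.2, -0.6, 2.8]
opening: 0.0164
gripper_force: 15.0
```

The force shows contact. I release, rise, and move back out of the camera's view.

Emit:
arm_command([
  [[0,0,0,0,0,0],[0,0,0,0,0,0],[0,0,0,0,0,0],[0,0,0,0,0,0],[0,0,0,0,0,0],[0,0,1,0,0,0],[0,0,2,0,0,0],[0,0,3,0,0,0],[0,0,3,0,0,0],[0,0,3,0,0,0],[0,0,2,0,0,0],[0,0,0,0,0,0]],
], gripper=-0.25)

```text
t: 31.42
tool_pos: [0.581, 0.1198, 0.1614]
orientation: [2.215, 2.219, 0.012]
force: [0.9, 0.1, 0.4]
opening: 0.0352
gripper_force: 0.0
```

Emit:
arm_command([
  [[-2,1,0,0,0,0],[-3,1,0,0,0,0],[-3,1,0,0,0,0],[-3,1,0,0,0,0],[-3,1,0,0,0,0],[-2,1,0,0,0,0],[0,0,0,0,0,0],[0,0,0,0,0,0],[0,0,0,0,0,0],[0,0,0,0,0,0],[0,0,0,0,0,0]],
])

```text
t: 32.33
tool_pos: [0.4183, 0.1789, 0.1541]
orientation: [2.22, 2.222, -0.0]
force: [0.3, 0.5, -0.4]
opening: 0.0348
gripper_force: 0.0
```

Run:
```python
from h import *
t=eyes.read_camera('top');s=eyes.read_camera('side')
cv2.imwrite('pics/final.png',np.vstack([cv2.resize(t[110:280,150:460],(775,300),interpolation=3),cv2.resize(s[140:310,180:460],(775,300),interpolation=3)]))
```

```text
(no output)
```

View pics/final.png

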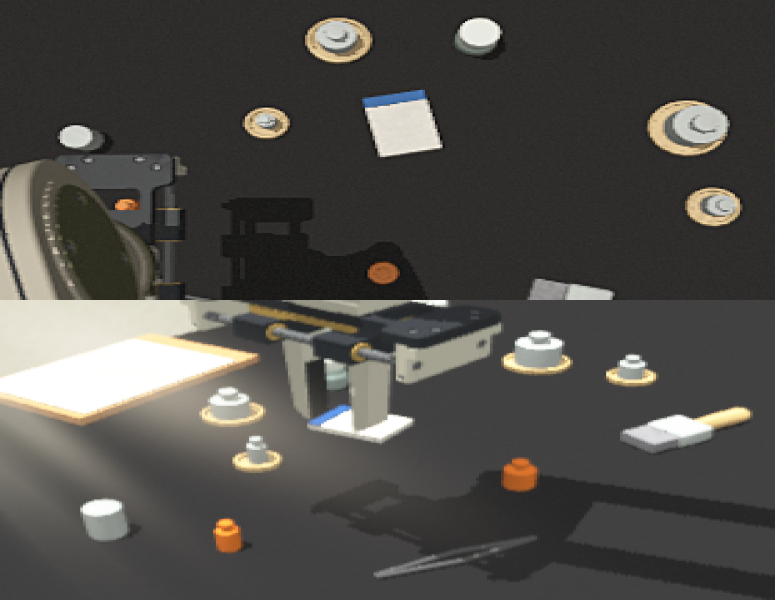

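All four weights stand upright in their own cups: top crop (338,37), (266,122), (695,125) and (718,205). The slug, jar and orange look-alikes are where they were.

```bash
python3 -c "
from plant import ticket
print(ticket.close_job())"
```

```text
the job is handed in; nothing more can be done
None
```

All four weights stand upright in their own cups, set down in order from largest to smallest at about 32 s of the 96 s allowed. The slug and jar were left where they stood, and the job is handed in.

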